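Check the drying drawer's magnet catch with the pull gauge and rack the gauge

ROBOT

A 6-joint arm with a two-finger parallel gripper is mounted at the origin on the work surface. World frame = base frame: x ahead of the robot, y to its left, z up, the work surface at z = 0. Lengths are in mm, angles in rad, forces in N, time in s.
With the tool pointing down it reaches from about 275 to 725 mm from the base axis. Payload 15.9 kg.
Tool frame: the origin (TCP) lies at the very end of the fingers, on their centre line; the grasp point (between the pads) lies 19 mm behind it; z points along the fingers, y is the line along which they close (so a half turn about z gives the same grasp; the last joint's range is limited). The gripper opens to 85 mm and grips with 20 to 120 N. Pads are 22 mm wide; open, the fingers measure 114 mm over their backs; the gripper's body (76 mm by 85 mm) begins 54 mm behind the grasp point. The pads swing forward as they close: fully open they stand 13 mm farther back than shut.
Start: joints at [1.329, 0.213, -0.034, 1.323, 0, 1.571], TCP at [119.72, 485.441, 231.306] pointing down, gripper open.
Joint ranges: [-2.98, 2.98], [-0.74, 1.72], [-1.14, 1.35], [-2.1, 2.04], [-1.57, 1.44], [-3.14, 3.14]. Speed limits (rad/s): [1.89, 1.89, 2.39, 2.57, 3.14, 3.14].

INTERFACE

Orientations are given as a unit quaternion [w, x, y, z].
In Python, from rig import robot gives the robot as it stands.
- The arm moves only by the shell command python3 -m jog 'ROWS' [FORCE]. ROWS is JSON, a list that holds one entry, the list of rows, each a list of 5 numbers: the shift along the tool's x, y, z in m, then the turn about the tool's z in degrees, then the finger opening in m, from 0 to 0.0854. In form: [[[tx, ty, tz, roll, claw], ...]]. A call has 1 to 20 rows; each row shifts and turns the commanded pose from where the row before left it, along the tool's axes as they then stand; what a row does not reach is not made up. A row lasts 1/10 s, in which the tool goes at most 50 mm and 8.59 degrees, less where a joint would pass 70% of its speed; a pose out of reach is approached as far as the arm can. A call with a gripper value outside its range is refused whole. The fingers move at their own pace and stop on an object; FORCE is the grip in N (left out, the last holds). Time passes only in rows, so rows that do not move let the fingers close. It gives the time, the measured TCP pose, the force, the opening and the grip force at its end, in the units of the state.
- robot.sense(): the state, without advancing time (a new reading comes with each control period).
- robot.camera(name): name is "scene" or "top"; returns a dict with "frame" (420x560x3 uint8, red, green, blue), "intrinsics" (3x3 intrinsics, pixels), "dist" ([k1, k2, p1, p2, k3] as OpenCV has them; the pictures are not rectified), "eye" and "attitude" of the camera in the world. Camera axes: x right, y up, looking along -z (the intrinsics and any distortion apply to the point x, -y, -z); pixel columns grow to the right and rows downward; lengths in mm; the calibration is good to about 2 mm. A picture is of the moment at which its call begins. There is no depth.
- robot.close_job(): hands the job in; it is judged then, once.
The state is a dict: "time_s": time; "qpos": joint angles; "qd": joint speeds; "joint_torque": joint torques, N m; "tcp_pos": TCP position; "orientation": TCP orientation; "contact_force": force on the tool from outside, world axes, zero at the start; "moment": the same for the moment, N m; "width": finger opening in mm; "finger_force": force on a finger pad.
Only numpy, scipy, OpenCV 4.12 (cv2) and the standard library are available. Lean on these libraries where they do the work, as an engineer would, in place of code of your own. Each camera call takes 0.05 s, during which the arm holds its last target. There are 200 camera calls.

TASK

Take the pull gauge out of its foam-lined tray, hang its hook over the bar handle of the slide-drying oven's drawer and pull the gauge straight out, square to the oven, until it reads 5 N (pointer at the full-width mark); keep it there for a slow count of two - the magnet catch must hold, so the drawer has to stay shut. Ease the gauge back gently without letting the hook snap home, and unhook it. Then put the gauge away lying flat, face up and hook first, in the empty bay of the tool rack, pushed all the way in so that only its ribbed tail sticks out, and leave everything else where it is.

Things in the scene. Friction and masses are not known exactly. Their poses are not given: they have to be found in the camera images.
- gauge: The pull gauge, about 0.24 kg: flat aluminium case 150 long (x) x 48 wide (y) x 24 thick (z), white scale face on top. Origin at the centre of the case's underside; x points to the nose, where the sprung rod and hook come out, z up through the face. Centre of mass within 15 of the middle of the case.
- gauge_tail (a point): Middle of the end face of the gauge's tail: x = -75, y = 0, 12 above the underside in the gauge's frame. The last 30 of the case before it carry black ribs across the top and sides; the tail is plain and may be gripped by its sides.
- five_mark (a point): On the gauge's face at x = 15, z = 25: the 5 N mark, the one black line across the face's whole width. The short ticks, 10 apart from x = -35 (0 N), are 1 N each. The dark pointer on the rod stands at x = -35 when home and moves toward the nose as the hook is drawn out.
- gauge_rod (a joint): How far the hook rod is drawn out of the case along the gauge's x, in m: 0 = home against its stop, at most 0.075. Spring of 100 N/m: 1 N is 0.010 and the 5 N mark is 0.050 (friction about 0.1 N).
- hook_tip (a point): Front face of the hook, moving with the rod: gauge x = 110, y = 0, z = 10 when home. The rod is a level flat bar 12 wide, 5 thick, its underside 14 above the case's underside, leaving the nose at x = 75. The hook at its end is a tongue 12 wide, 4 thick (x 106 to 110) turned straight down to 1 above the case's underside, so the throat between nose and tongue is 31 long, open below.
- tray: Open grey tray, fixed, 236 (x) x 142 (y) x 31 high, with foam flush with the gauge's face. Origin: centre of its underside. The gauge lies face up in the recess along the tray's x, case centre at x = -17.5, underside 5 above the bench. Only at the case's middle can fingers get in: a well on each side, 46 long (x from -23 to +23 of the gauge), 41 wide, down to the floor 5 above the bench.
- oven: White slide-drying oven, fixed, 260 deep (x) x 240 wide (y) x 140 high. Origin at the centre of its underside; its front with the drawer faces -x, and +x points into the oven. A drawer front 226 wide covers its front face from 44 to 132 high, in the plane x = -130. The bench before it, between tray and rack (world x 0.40 to 0.55, y -0.14 to 0.03), is always free.
- oven_drawer (a joint): How far the oven's drawer is open, in m: 0 = shut. A magnet catch keeps it shut up to a pull of about 8 to 9 N; beyond that the drawer comes out. It opens along the oven's -x.
- drawer_bar (a point): Middle of the drawer's bar handle: a straight round aluminium bar 8 in diameter, 110 long, level and parallel to the oven's y, its axis 95 above the bench and 35 in front of the drawer face (31 free behind it), on a post at each end. Axes as the oven's.
- rack: Fixed white tool rack with a clear top, 158 deep (x) x 212 wide (y) x 49 high. Three bays side by side, open only at the front (-x), each 60 wide, 36 high, 150 deep, floor 8 above the bench, centred at y = -68, 0, +68. Origin on the bench below the middle of the front edge, x into the rack. Two bays hold a tool, one is empty; which one varies.
- bay: The empty bay, with a thin rubber mat (under 1 mm) on its floor: origin on the floor at the middle of the bay's mouth, x pointing into the bay (back wall at x = 150), z up. With the gauge fully home its hook touches the back wall and 35 of its tail stick out of the mouth.
- spatula: Spatula with a wooden handle 22 wide and 10 thick, in one of the other bays, its handle sticking 30 out of the mouth. Origin at the bay mouth on the floor. To be left alone.
- steel_rule: Flat steel rule 26 wide, 6 thick, in one of the other bays, 22 of it sticking out of the mouth. Origin at the bay mouth on the floor. To be left alone.
- wash_bottle: Squeeze wash bottle, 64 in diameter, 215 high with its spout. Origin at the centre of its foot. To be left alone.
- stain_jar: Small jar, 52 in diameter, 70 high. Origin at the centre of its foot. To be left alone.
- petri_dishes: Two stacked Petri dishes, 90 in diameter, 29 high together. Origin at the centre of the foot. To be left alone.
- mouse: Black computer mouse, 100 x 58 x 34. Origin at the centre of its underside. To be left alone.
- slide_box: Microscope-slide box, 102 x 87 x 33. Origin at the centre of its underside. To be left alone.
- tube_rack: White tube rack with purple-capped tubes, 110 x 50 x 88. Origin at the centre of its underside. To be left alone.
- scanner: Black hand-held barcode scanner lying on the bench, 180 x 62 x 49; origin on its underside near its middle. To be left alone.
Not all that is in view belongs to the job. Of the things that look like the gauge, the larger one is meant.

How it is judged:
By the outcome, as a careful person would: the job done as asked, in the order asked, and still so for the second after the job is handed in, with the robot touching nothing.
It also fails if it takes over 70 s, if anything falls off the work surface, if the arm or the gripper's body presses on something with over 40 N, if the wrist force passes 120 N, or if a joint passes its speed limit or range.

## Working session

There is one attempt and no reset: what is moved stays moved. The work goes in short steps, Python scripts to look and compute and a shell command to move; the robot and the scene stay as the last step left them, time stands still between calls to the robot, and variables do not carry over. Pictures are saved under pics/ and viewed, at most 10 in all, crops included, and the job is handed in when it is done.

```bash
mkdir -p pics; ls
cat > h.py <<'E'
import numpy as np, cv2, json
from scipy.spatial.transform import Rotation as R
from rig import robot
def snap(n,tag):
    c=robot.camera(n); cv2.imwrite(f'pics/{tag}.png',c['frame'][:,:,::-1]); 
    np.save(f'pics/{tag}.npy',{k:c[k] for k in c},allow_pickle=True); return c
def load(tag): return np.load(f'pics/{tag}.npy',allow_pickle=True).item()
def rot(c):
    a=np.array(c['attitude'],float)
    return a if a.shape==(3,3) else R.from_quat(a,scalar_first=True).as_matrix()
def ray(c,px):
    p=cv2.undistortPoints(np.array([[px]],float),np.array(c['intrinsics'],float),np.array(c['dist'],float))[0,0]
    return np.array(c['eye'],float),rot(c)@np.array([p[0],-p[1],-1])
def onz(c,px,z):
    e,d=ray(c,px); return e+d*(z-e[2])/d[2]
def tri(c1,p1,c2,p2):
    a,u=ray(c1,p1);b,v=ray(c2,p2)
    u=u/np.linalg.norm(u);v=v/np.linalg.norm(v)
    s=np.linalg.lstsq(np.c_[u,-v],b-a,rcond=None)[0]
    P,Q=a+u*s[0],b+v*s[1]; return (P+Q)/2,np.linalg.norm(P-Q)
def proj(c,P):
    q=rot(c).T@(np.array(P,float)-np.array(c['eye'],float)); q=np.array([q[0],-q[1],-q[2]])
    return cv2.projectPoints(q[None],np.zeros(3),np.zeros(3),np.array(c['intrinsics'],float),np.array(c['dist'],float))[0].ravel()
E
python3 - <<'E'
from h import *
for n in('scene','top'):
    c=snap(n,n+'0'); print(n,c['intrinsics'],c['dist'],c['eye'],c['attitude'])
a=cv2.imread('pics/scene0.png');b=cv2.imread('pics/top0.png')
for t,i in(('s',a),('t',b)): cv2.imwrite(f'pics/{t}0b.png',cv2.resize(i,(800,600),interpolation=cv2.INTER_CUBIC))
print(robot.sense())
E
```

```text
pics
scene [[445.29446759   0.         286.78738416]
 [  0.         445.29446759 207.55392087]
 [  0.           0.           1.        ]] [-0.11805663  0.          0.          0.          0.        ] [1498.57697402 -590.94473332 1091.28106972] [0.78652369 0.36692729 0.20869386 0.45076791]
top [[461.77132269   0.         282.51607379]
 [  0.         461.77132269 206.57251536]
 [  0.           0.           1.        ]] [-0.09837515  0.          0.          0.          0.        ] [ 349.13616897   -4.16693835 1480.19884779] [ 0.71395904  0.03334164 -0.03121804 -0.69869611]
{'time_s': 0.1, 'qpos': array([ 1.32901263e+00,  2.13329561e-01, -3.49791433e-02,  1.32351422e+00,
        2.71122301e-05,  1.57080633e+00]), 'qd': array([ 0.0001457 ,  0.0007502 ,  0.00209729, -0.00071218, -0.00149092,
        0.00074391]), 'joint_torque': array([-4.05622368e-04, -6.87252903e+01,  4.87803805e+01,  1.21653004e-02,
        6.86185513e-05,  3.44006637e-07]), 'tcp_pos': array([119.63519339, 485.15856889, 230.86118341]), 'orientation': array([-7.53572274e-05,  1.20602548e-01,  9.92700741e-01, -5.07917960e-04]), 'contact_force': array([-0.3385576 , -0.50954153, -0.02336945]), 'moment': array([ 0.03241302, -0.00296949, -0.04329667]), 'finger_force': 0.0, 'width': 85.22720950439361}
```

View pics/s0b.png

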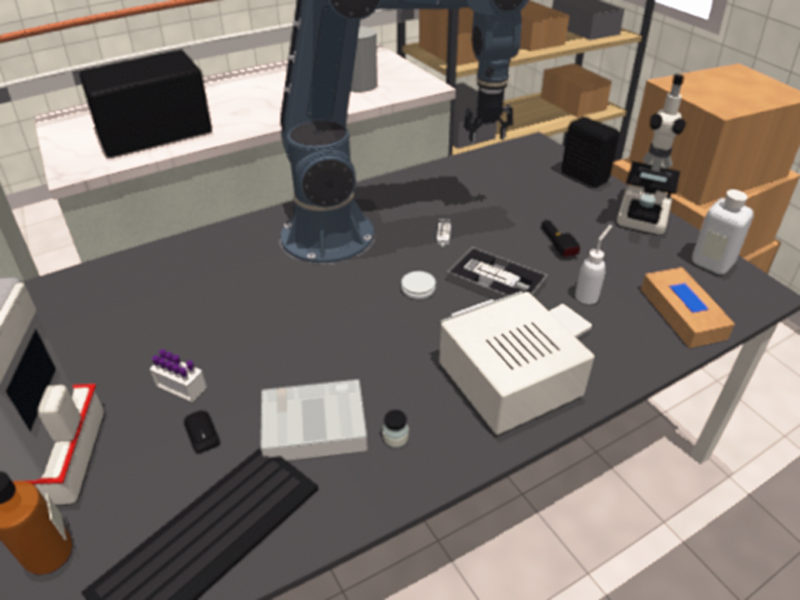

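View pics/t0b.png

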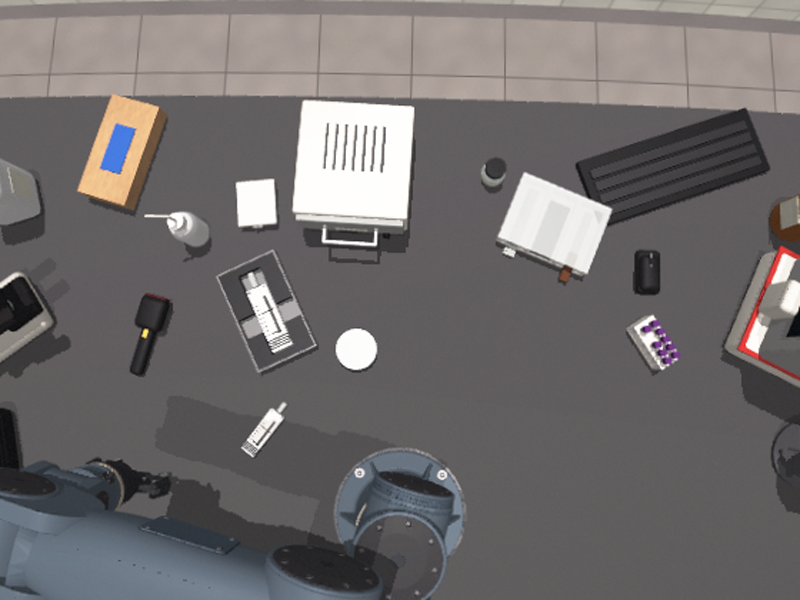

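The scene view shows the tray at (497,275), the oven at (515,355), the rack at (313,418) and the jar at (396,428), all in the 800x600 enlargement. In the top view there are two gauge lookalikes: the one in the foam tray at (265,312) and a smaller loose one at (265,430). The one in the tray fits, being larger and in foam. The rack is at (555,225), with the rule sticking out at (509,252) and the spatula at (566,274), so the middle bay looks empty. I'll confirm these in enlarged crops.

Run:
```python
from h import *
t=cv2.imread('pics/top0.png');s=cv2.imread('pics/scene0.png')
def crop(i,x,y,w,h,k):
    o=cv2.resize(i[y:y+h,x:x+w],None,fx=k,fy=k,interpolation=cv2.INTER_CUBIC)
    for g in range(0,w,10): cv2.putText(o,str(x+g),(g*k,8),0,.3,(0,255,255),1); cv2.line(o,(g*k,9),(g*k,14),(0,255,255),1)
    for g in range(10,h,10): cv2.putText(o,str(y+g),(0,g*k+3),0,.3,(0,255,255),1); cv2.line(o,(20,g*k),(25,g*k),(0,255,255),1)
    return o
A=crop(t,145,170,80,100,6);B=crop(t,340,115,100,90,6)
o=np.zeros((600,800,3),np.uint8);o[:,:480]=A
cv2.imwrite('pics/c1.png',o[:,:480]);cv2.imwrite('pics/c2.png',B)
C=crop(s,305,170,80,45,10); cv2.imwrite('pics/c3.png',C)
D=crop(s,175,260,90,65,8); cv2.imwrite('pics/c4.png',D)
cv2.imwrite('pics/c12.png',np.hstack([cv2.resize(x,None,fx=1,fy=1) for x in (crop(t,148,172,78,90,5),crop(t,345,115,80,90,5))]))
cv2.imwrite('pics/c34.png',np.vstack([crop(s,308,172,100,36,8),crop(s,175,263,100,36,8)]))
```

```text
(no output)
```

View pics/c12.png

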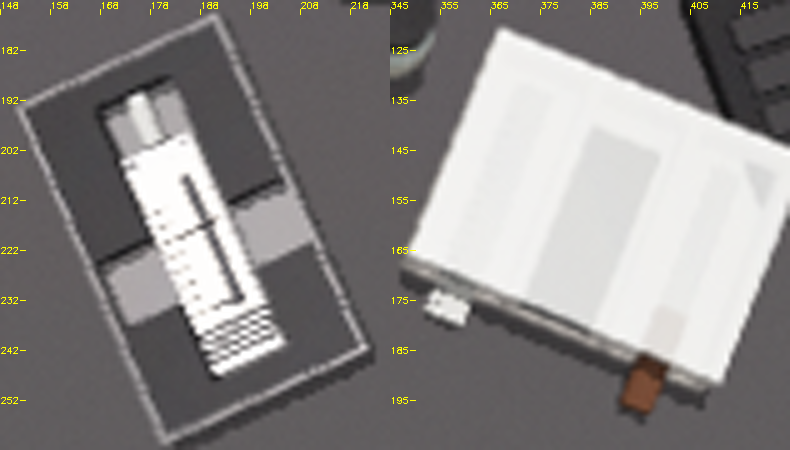

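View pics/c34.png

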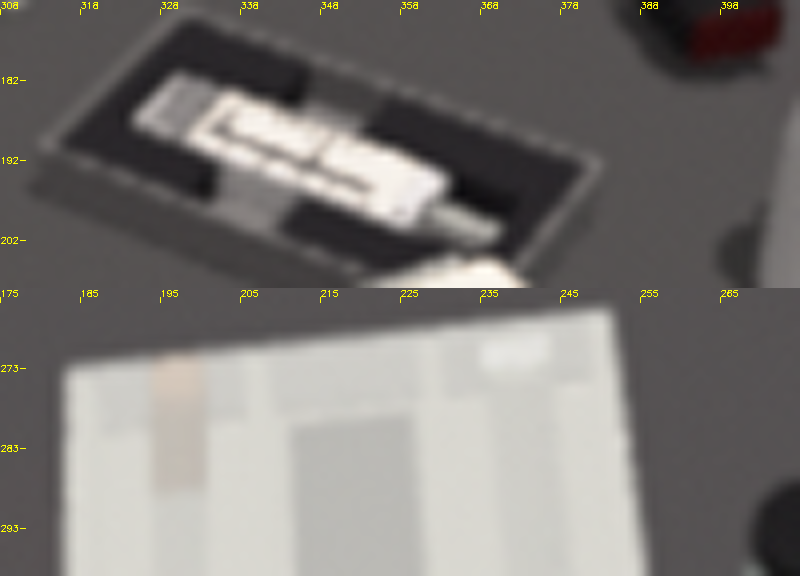

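The crop confirms the tray item as the gauge: it is large, with a full-width mark at top px (184,217), tail corners at (204.8,240.4) and (190.8,247.2), and nose corners at (172.4,204) and (186,199). The rack's middle bay is empty (clear gap at top px ≈382,183). The rule is in the +y bay at (356,177) and the spatula in the −y bay at (396,192). Next I'll look closely at the oven and compute positions.

Run:
```python
from h import *
t=load('top0');s=load('scene0')
np.set_printoptions(precision=1,suppress=True)
tc=[onz(t,p,31) for p in((191,174.6),(152.4,193.4),(180.6,260),(222,241.4))]
print('tray',np.array(tc)); 
for P in tc: print(proj(s,P))
gc=[onz(t,p,29) for p in((172.4,204),(186,199),(204.8,240.4),(190.8,247.2))]
print('gauge',np.array(gc),np.mean(gc,0))
for P in gc: print(proj(s,P))
rc=[onz(t,p,49) for p in((367,121),(348,167.6),(411.2,191.6))]
print('rack',np.array(rc))
for P in rc: print(proj(s,P))
def crop(n,x,y,w,h,k):
    i=cv2.imread(f'pics/{n}.png')
    o=cv2.resize(i[y:y+h,x:x+w],None,fx=k,fy=k,interpolation=cv2.INTER_CUBIC)
    for g in range(0,w,10): cv2.putText(o,str(x+g),(g*k,8),0,.3,(0,0,255),1); cv2.line(o,(g*k,9),(g*k,14),(0,0,255),1)
    for g in range(10,h,10): cv2.putText(o,str(y+g),(0,g*k+3),0,.3,(0,0,255),1); cv2.line(o,(20,g*k),(25,g*k),(0,0,255),1)
    return o
a=crop('top0',202,66,92,120,5)
b=crop('scene0',302,190,120,112,3)
o=np.zeros((600,820,3),np.uint8);o[:,:460]=a;o[:336,460:820]=b
cv2.imwrite('pics/c5.png',o[:,:800])
```

```text
tray [[577.8 295.4  31. ]
 [515.  417.2  31. ]
 [306.6 317.8  31. ]
 [368.  189.1  31. ]]
[366.9 210.8]
[381.5 191.5]
[330.  171.9]
[311.8 189.5]
gauge [[482.7 351.6  29. ]
 [499.5 308.6  29. ]
 [369.9 243.8  29. ]
 [347.4 287.4  29. ]] [424.9 297.8  29. ]
[363.  192.7]
[356.8 198.6]
[323.7 185.9]
[329.5 179.7]
rack [[ 759.7 -261.7   49. ]
 [ 607.6 -201.6   49. ]
 [ 536.1 -402.    49. ]]
[254.8 304. ]
[249.5 263. ]
[182.1 272. ]
```

View pics/c5.png

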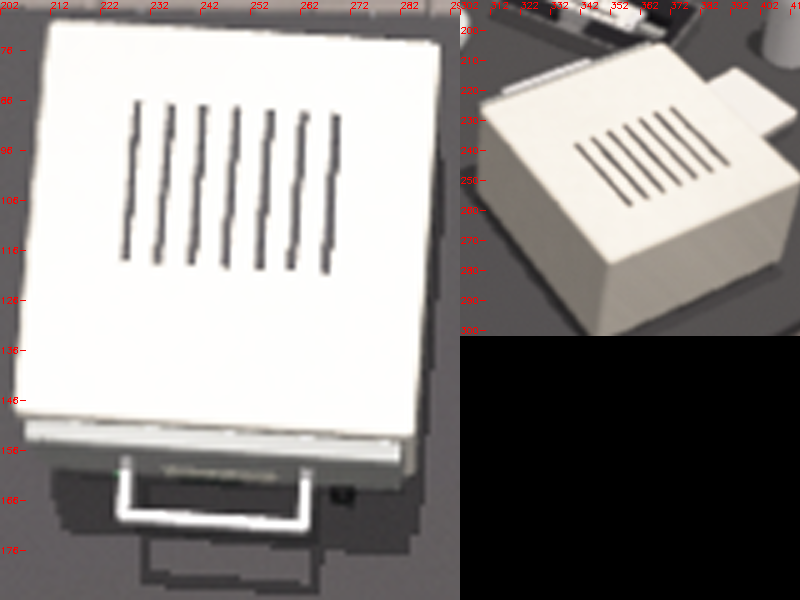

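The oven's top corners are at top px (211.6,70), (290,74.6), (285,153.2) and (204.8,148.4). The bar ends are at about (226,169) and (263.2,171). In the scene view the top corners are at about (308.5,224), (352,304), (415,251) and (369,205), with a white line just beyond the oven that may be the bar. I'll fit all the poses jointly.

```bash
python3 - <<'E'
from h import *
from scipy.optimize import least_squares
np.set_printoptions(precision=1,suppress=True)
t=load('top0');s=load('scene0')
def W(p,L):
    c,sn=np.cos(p[2]),np.sin(p[2]); return np.array([p[0]+c*L[0]-sn*L[1],p[1]+sn*L[0]+c*L[1],L[2]+p[3]])
def fit(name,obs,p0):
    f=lambda p:np.concatenate([proj(c,W(p,L))-np.array(px) for c,L,px in obs])
    r=least_squares(f,[*p0,0.]); print(name,r.x[:2],'yaw',np.degrees(r.x[2]),'dz',r.x[3],'rms',np.sqrt(np.mean(r.fun**2)));
    g=least_squares(lambda q:f([*q,0.]),p0); print('   z fixed',g.x[:2],np.degrees(g.x[2])); return g.x
fit('tray',[(t,(118,-71,31),(191,174.6)),(t,(118,71,31),(152.4,193.4)),(t,(-118,71,31),(180.6,260)),(t,(-118,-71,31),(222,241.4)),
 (s,(-118,-71,31),(314,189.9)),(s,(-118,71,31),(331.75,173.9)),(s,(118,71,31),(383,192.4))],[440,305,.45])
fit('gauge',[(t,(75,24,29),(172.4,204)),(t,(75,-24,29),(186,199)),(t,(-75,-24,29),(204.8,240.4)),(t,(-75,24,29),(190.8,247.2)),
 (s,(-75,-24,29),(324.9,186.9)),(s,(75,-24,29),(358.5,200.5)),(s,(-75,24,29),(330.7,181))],[425,298,.45])
g=fit('oven',[(t,(130,120,140),(211.6,70)),(t,(130,-120,140),(290,74.6)),(t,(-130,-120,140),(285,153.2)),(t,(-130,120,140),(204.8,148.4)),
 (s,(-130,-120,140),(308.5,224)),(s,(130,-120,140),(352,277.5)),(s,(130,120,140),(414,250)),(s,(-130,120,140),(369,204.5))],[750,60,0])
for P in [(-165,55,95),(-165,-55,95),(-165,0,95)]:
    w=W([*g,0],P); print('bar',w,proj(t,w),proj(s,w))
fit('rack',[(t,(158,106,49),(367,121)),(t,(0,106,49),(348,167.6)),(t,(0,-106,49),(411.2,191.6)),(s,(0,-106,49),(183.1,273.2)),(s,(0,106,49),(251.3,265.5))],[572,-302,-.35])
print('bar from px',onz(t,(226,169),95),onz(t,(263.2,171),95))
E
python3 -m jog '[[[0,0,0,-4,0.085]]]' 60; python3 -c "
from rig import robot;print(robot.sense()['qpos'])"
```

```text
tray [443.1 308.2] yaw 25.921599944646847 dz -7.624274545194814 rms 0.808476461990714
   z fixed [444.  306.1] 25.95338919510183
gauge [426.  300.7] yaw 25.646765767805917 dz -7.875860961057043 rms 0.5167628323600123
   z fixed [427.  298.6] 25.860878453322027
oven [757.5 112.8] yaw -2.904266985700199 dz -6.574074253306202 rms 1.864751077210929
   z fixed [758.  111.2] -2.90918771457163
bar [596.  174.5  95. ] [226.5 166.1] [344.8 211.2]
bar [590.4  64.6  95. ] [262.5 168.6] [317.4 220.9]
bar [593.2 119.5  95. ] [244.5 167.4] [331.3 216. ]
rack [ 574.6 -301.9] yaw -21.113530070648217 dz -5.596918000989808 rms 0.7204446589836783
   z fixed [ 575.1 -301.8] -20.917673677045205
bar from px [587.  175.8  95. ] [583.1  62.4  95. ]
time_s: 0.2
tcp_pos: [119.7, 485.2, 231.0]
orientation: [-0.0, 0.086, 0.996, -0.0]
contact_force: [-0.7, -0.3, -0.5]
width: 85.0
finger_force: 0.0
[ 1.32900844e+00  2.13190870e-01 -3.48426893e-02  1.32351765e+00
 -1.90579783e-05  1.50073606e+00]
```

```bash
cat >> h.py <<'E'
def goto(x,y,z,yaw):
    s=robot.sense(); p=s['tcp_pos']; M=R.from_quat(s['orientation'],scalar_first=True).as_matrix()
    psi=np.degrees(np.arctan2(M[1,0],M[0,0])); roll=-((yaw-psi+180)%360-180)
    a=np.radians(yaw); X=np.array([np.cos(a),np.sin(a)]);Y=np.array([X[1],-X[0]]); d=np.array([x,y])-p[:2]
    print('tcp',p.round(1),'yaw',psi.round(2),'tilt',np.degrees(np.arccos(-M[2,2])).round(2),'| first roll %.2f then tx %.1f ty %.1f tz %.1f mm'%(roll,d@X,d@Y,p[2]-z),'| F',s['contact_force'].round(2),'w',round(s['width'],1),'t',s['time_s'])
E
python3 -m jog '[[[0,0,0,-7.1,0.085],[0,0,0,-7.1,0.085],[0,0,0,-7.1,0.085],[0,0,0,-7.1,0.085],[0,0,0,-7.1,0.085],[-0.0197,-0.0301,0,0,0.085],[-0.0197,-0.0301,0,0,0.085],[-0.0197,-0.0301,0,0,0.085],[-0.0197,-0.0301,0,0,0.085],[-0.0197,-0.0301,0,0,0.085],[-0.0197,-0.0301,0,0,0.085],[-0.0197,-0.0301,0,0,0.085],[-0.0197,-0.0301,0,0,0.085],[-0.0197,-0.0301,0,0,0.085],[-0.0197,-0.0301,0,0,0.085]]]'
python3 -c "
from h import *
goto(428.2,299.9,60,205.8)
c=snap('scene','s1');t=snap('top','t1')
a=cv2.resize(c['frame'][150:220,290:400,::-1],None,fx=5,fy=5,interpolation=cv2.INTER_CUBIC)
b=cv2.resize(t['frame'][160:270,140:240,::-1],None,fx=2.5,fy=2.5,interpolation=cv2.INTER_CUBIC)
o=np.zeros((350,800,3),np.uint8);o[:,:550]=a;o[:275,550:]=b;cv2.imwrite('pics/c6.png',o)"
```

```text
time_s: 1.7
tcp_pos: [428.6, 298.2, 231.1]
orientation: [-0.0, -0.222, 0.975, -0.0]
contact_force: [0.2, -0.1, -0.3]
width: 85.0
finger_force: 0.0
tcp [428.6 298.2 231.1] yaw -154.36 tilt 0.03 | first roll -0.16 then tx -0.3 ty 1.7 tz 171.1 mm | F [ 0.23 -0.08 -0.26] w 85.0 t 1.7
```

```bash
python3 -m jog '[[[0,0.0017,0.03,0,0.085],[0,0,0.04,0,0.085],[0,0,0.04,0,0.085],[0,0,0.03,0,0.085],[0,0,0.02,0,0.085],[0,0,0.01,0,0.085],[0,0,0,0,0.085],[0,0,0,0,0.085]]]'
python3 -c "
from h import *
goto(428.2,299.9,4,205.8)
c=snap('scene','s2')
cv2.imwrite('pics/c7.png',cv2.resize(c['frame'][130:220,290:400,::-1],None,fx=6,fy=6,interpolation=cv2.INTER_CUBIC))"
```

```text
time_s: 2.6
tcp_pos: [427.2, 301.3, 62.2]
orientation: [0.0, -0.222, 0.975, 0.0]
contact_force: [0.8, -0.2, -0.1]
width: 85.0
finger_force: 0.0
tcp [427.2 301.3  62.2] yaw -154.34 tilt 0.05 | first roll -0.14 then tx -0.3 ty -1.7 tz 58.2 mm | F [ 0.83 -0.23 -0.12] w 85.0 t 2.6
```

View pics/c7.png

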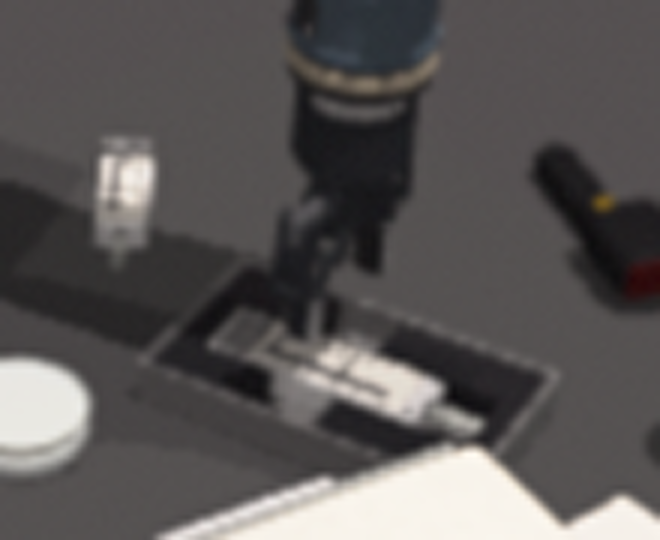

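The fingers at (318,320) and (370,265) in the crop straddle the case over its wells, which are at (295,395) and (375,330). I'll go down and grip.

```bash
python3 -m jog '[[[0,-0.0015,0.02,-0.1,0.085],[0,0,0.02,0,0.085],[0,0,0.01,0,0.085],[0,0,0.007,0,0.085],[0,0,0,0,0.085],[0,0,0,0,0.085]]]'
python3 -m jog '[[[0,0,0,0,0],[0,0,0,0,0],[0,0,0,0,0],[0,0,0,0,0],[0,0,0,0,0],[0,0,0,0,0]]]' 70
python3 -c "
from h import *
goto(428.2,299.9,4,205.8)"
```

```text
time_s: 3.25
tcp_pos: [427.9, 299.8, 5.0]
orientation: [0.0, -0.223, 0.975, 0.0]
contact_force: [0.2, 0.4, -0.2]
width: 85.1
finger_force: 0.0
time_s: 3.85
tcp_pos: [427.8, 299.8, 5.0]
orientation: [0.0, -0.223, 0.975, 0.0]
contact_force: [-1.9, -1.4, 9.8]
width: 46.6
finger_force: 72.9
tcp [427.8 299.8   5. ] yaw -154.25 tilt 0.06 | first roll -0.05 then tx -0.4 ty -0.0 tz 1.0 mm | F [-1.87 -1.35  9.78] w 46.6 t 3.85
```

```bash
python3 -m jog '[[[0,0,-0.005,0,0],[0,0,-0.01,0,0],[0,0,-0.02,0,0],[0,0,-0.03,0,0],[0,0,-0.03,0,0],[0,0,-0.02,0,0],[0,0,0,7.1,0],[0,0,0,7.1,0],[0,0,0,7.1,0],[0,0,0,7.1,0],[0,0,0,0,0]]]'
python3 -c "
from h import *
goto(440,127,120,177.3)"
```

```text
time_s: 4.95
tcp_pos: [427.5, 299.5, 120.0]
orientation: [0.0, 0.024, 1.0, 0.0]
contact_force: [-0.1, -0.3, -1.3]
width: 46.7
finger_force: 72.1
tcp [427.5 299.5 120. ] yaw 177.22 tilt 0.02 | first roll -0.08 then tx -20.6 ty -171.8 tz -0.0 mm | F [-0.1  -0.29 -1.28] w 46.7 t 4.95
```

```bash
python3 -m jog '[[[-0.003,-0.028,0,0,0],[-0.003,-0.03,0,0,0],[-0.003,-0.03,0,0,0],[-0.004,-0.03,0,0,0],[-0.004,-0.03,0,0,0],[-0.0035,-0.024,0,0,0],[0,0,0,0,0],[0,0,0,0,0],[0,0,0,0,0]]]'
python3 -c "
from h import *
goto(440,127,120,177.3)
t=snap('top','t3')
x,y,w,h,k=215,120,80,110,5
o=cv2.resize(t['frame'][y:y+h,x:x+w,::-1],None,fx=k,fy=k,interpolation=cv2.INTER_CUBIC)
s=snap('scene','s3'); b=cv2.resize(s['frame'][170:240,290:390,::-1],None,fx=4,fy=4,interpolation=cv2.INTER_CUBIC)
q=np.zeros((550,800,3),np.uint8);q[:,:400]=o;q[:280,400:]=b;cv2.imwrite('pics/c8.png',q)"
```

```text
time_s: 5.85
tcp_pos: [440.1, 127.4, 119.5]
orientation: [0.0, 0.022, 1.0, 0.0]
contact_force: [-0.4, -0.4, -3.2]
width: 46.6
finger_force: 72.5
tcp [440.1 127.4 119.5] yaw 177.47 tilt 0.02 | first roll 0.17 then tx 0.0 ty -0.4 tz -0.5 mm | F [-0.39 -0.35 -3.19] w 46.6 t 5.85
```

View pics/c8.png

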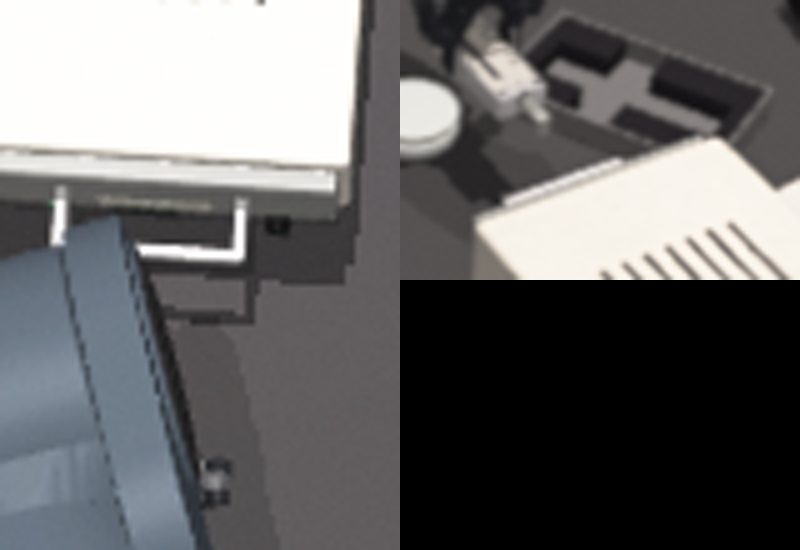

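In the scene part of the crop the gauge is held level with its hook end at about scene px (325.9,199). The bar shows as a line from (316,220.3) to (345.1,209.6). The arm hides the gauge in the top view. I'll compare these with projections.

Run:
```python
from h import *
np.set_printoptions(precision=1,suppress=True)
s=load('s3');t=load('t3'); g=np.array([440.1,127.4,119.5]); a=np.radians(-2.6)
X=np.array([np.cos(a),np.sin(a),0]);Y=np.array([-X[1],X[0],0])
for L in [(110,-6,19),(110,6,19),(110,0,1),(75,-24,24),(75,24,24),(75,-24,0)]: print(L,proj(s,g+X*L[0]+Y*L[1]+[0,0,L[2]]))
# bar top edge candidates
for x in (583,587,591,595): print(x,[proj(s,[x+ (5.2 if y>100 else 0)-2.6,y,99]) for y in (64.6,174.5)], [proj(t,[x,y,95]) for y in (120,)])
f=s['frame'].copy()[185:215,305:345,::-1]
print(tri(t,(226-.4,169-.4),s,(345.1,210.6)),tri(t,(262.8,170.6),s,(316.3,221.2)))
```

```text
(110, -6, 19) [324.1 199.4]
(110, 6, 19) [327.1 198.4]
(110, 0, 1) [325.3 203. ]
(75, -24, 24) [314.4 194.1]
(75, 24, 24) [326.3 190.1]
(75, -24, 0) [314.1 199.5]
583 [array([315.8, 218.4]), array([343.2, 208.6])] [array([244.2, 170.7])]
587 [array([316.4, 219. ]), array([343.8, 209.2])] [array([244.3, 169.4])]
591 [array([317.1, 219.7]), array([344.5, 209.9])] [array([244.3, 168.1])]
595 [array([317.8, 220.4]), array([345.2, 210.5])] [array([244.4, 166.8])]
(array([589.7, 178.9,  90.8]), np.float64(2.980361217151535)) (array([585.2,  63.9,  90.1]), np.float64(0.1403997843920587))
```

```bash
python3 -m jog '[[[-0.01,0,0,0.1,0],[-0.016,0,0,0,0],[-0.016,0,0,0,0],[-0.01,0,0,0,0],[-0.006,0,0,0,0],[0,0,0,0,0],[0,0,0.01,0,0],[0,0,0.01,0,0],[0,0,0.005,0,0],[0,0,0,0,0],[0,0,0,0,0]]]'
python3 -c "
from h import *
goto(498.6,124.4,88,177.4)
c=snap('scene','s4')"
```

```text
time_s: 7.05
tcp_pos: [497.8, 124.0, 94.3]
orientation: [-0.0, 0.024, 1.0, -0.0]
contact_force: [-0.4, -0.1, -2.0]
width: 46.6
finger_force: 72.6
tcp [497.8 124.   94.3] yaw 177.25 tilt 0.01 | first roll -0.15 then tx -0.8 ty 0.4 tz 6.3 mm | F [-0.4  -0.13 -2.03] w 46.6 t 7.05
```

```bash
python3 -m jog '[[[0,0,0.004,0,0],[0,0,0.003,0,0],[0,0,0,0,0],[0,0,0,0,0]]]'
python3 -m jog '[[[0.002,0,0,0,0],[0.003,0,0,0,0],[0.003,0,0,0,0],[0,0,0,0,0],[0,0,0,0,0]]]'
python3 -c "
from h import *
goto(498.6,124.4,88,177.4)
c=snap('scene','s4')
cv2.imwrite('pics/c9.png',cv2.resize(c['frame'][170:240,290:390,::-1],None,fx=6,fy=6,interpolation=cv2.INTER_CUBIC))"
```

```text
time_s: 7.5
tcp_pos: [497.9, 124.0, 87.2]
orientation: [-0.0, 0.024, 1.0, -0.0]
contact_force: [-0.3, 0.2, -2.6]
width: 46.8
finger_force: 72.6
time_s: 8.0
tcp_pos: [489.9, 124.4, 87.4]
orientation: [0.0, 0.024, 1.0, 0.0]
contact_force: [-0.3, 0.7, -1.5]
width: 46.7
finger_force: 72.6
tcp [489.9 124.4  87.4] yaw 177.25 tilt 0.01 | first roll -0.15 then tx -8.7 ty 0.4 tz -0.6 mm | F [-0.29  0.66 -1.5 ] w 46.7 t 8.0
```

View pics/c9.png

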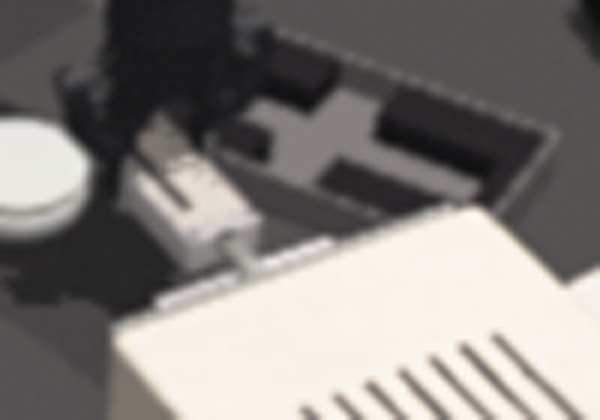

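The rod lies across the bar at crop (245,262), so the hook is over it. Now I'll pull slowly and read the force.

```bash
cat > f.py <<'E'
from h import *
F=[]
for i in range(6):
    s=robot.sense(); F.append(s['contact_force']); robot.camera('scene')
F=np.array(F); u=np.array([np.cos(np.radians(-2.7)),np.sin(np.radians(-2.7))])
s=robot.sense();p=s['tcp_pos'];print('along %.2f'%(p[:2]@u),'z %.1f'%p[2],'F along %.2f +- %.2f'%((F[:,:2]@u).mean(),(F[:,:2]@u).std()/6**.5),F.mean(0).round(2),'t',s['time_s'])
E
python3 f.py
python3 -m jog '[[[0.003,0,0,0,0],[0.004,0,0,0,0],[0.004,0,0,0,0],[0.002,0,0,0,0],[0,0,0,0,0]]]' >/dev/null; python3 f.py
python3 -m jog '[[[0.003,0,0,0,0],[0.004,0,0,0,0],[0.003,0,0,0,0],[0,0,0,0,0]]]'>/dev/null; python3 f.py
python3 -m jog '[[[0.003,0,0,0,0],[0.004,0,0,0,0],[0.003,0,0,0,0],[0,0,0,0,0]]]'>/dev/null; python3 f.py
```

```text
along 483.60 z 87.3 F along 0.02 +- 0.25 [ 0.02  0.02 -2.33] t 8.35
along 470.70 z 87.3 F along 0.53 +- 0.08 [ 0.52 -0.35 -2.17] t 9.15
along 460.65 z 87.3 F along 1.73 +- 0.18 [ 1.71 -0.42 -2.67] t 9.85
along 450.66 z 87.3 F along 2.90 +- 0.24 [ 2.85 -1.33 -2.3 ] t 10.55
```

```bash
python3 -m jog '[[[0.003,0,0,0,0],[0.004,0,0,0,0],[0.003,0,0,0,0],[0,0,0,0,0]]]'>/dev/null; python3 f.py
python3 -m jog '[[[0.003,0,0,0,0],[0.003,0,0,0,0],[0.002,0,0,0,0],[0,0,0,0,0]]]'>/dev/null; python3 f.py
python3 - <<'E'
from h import *
c=snap('scene','s5');t=snap('top','t5')
a=load('s4')
g=lambda i,x,y,w,h,k:cv2.resize(i[y:y+h,x:x+w,::-1],None,fx=k,fy=k,interpolation=cv2.INTER_CUBIC)
q=np.zeros((600,800,3),np.uint8)
q[:,:400]=g(c['frame'],300,180,40,60,10);q[:300,400:]=g(a['frame'],300,190,40,30,10);q[300:,400:]=g(t['frame'],200,140,80,60,5)
cv2.imwrite('pics/c10.png',q)
p=robot.sense()['tcp_pos']
a=np.radians(-2.75);X=np.array([np.cos(a),np.sin(a),0]);Y=np.array([-X[1],X[0],0])
for L in [(15,-20,25),(15,0,25),(15,20,25),(75,-24,24),(75,24,24)]:
    print(L,proj(c,p+X*L[0]+Y*L[1]+[0,0,L[2]]).round(1))
E
```

```text
along 440.63 z 87.3 F along 3.90 +- 0.19 [ 3.85 -1.23 -2.64] t 11.25
along 432.61 z 87.3 F along 4.43 +- 0.15 [ 4.37 -1.55 -1.84] t 11.95
(15, -20, 25) [306.1 191.3]
(15, 0, 25) [311.  189.7]
(15, 20, 25) [315.8 188.2]
(75, -24, 24) [313.6 201.3]
(75, 24, 24) [325.4 197.3]
```

View pics/c10.png

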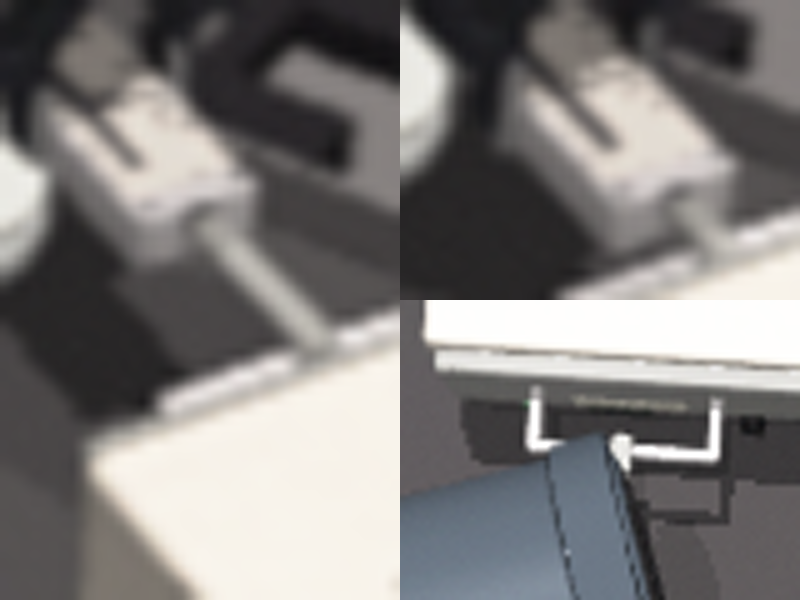

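The rod is drawn out with its hook on the bar at top crop (620,440), and the drawer is still shut. Force against travel gives 0.1 N/mm with contact at along ≈ 477.5, so about 5 mm remain.

```bash
sed -i 's/range(6)/range(12)/; s/6\*\*.5/12**.5/' f.py
python3 -m jog '[[[0.002,0,0,0,0],[0.002,0,0,0,0],[0.001,0,0,0,0],[0,0,0,0,0]]]'>/dev/null; python3 f.py
python3 - <<'E'
from h import *
np.set_printoptions(precision=0,suppress=True,linewidth=200)
c5=snap('scene','s6')
for tag,along in(('s4',483.6),('s5',432.61),('s6',None)):
    c=load(tag); p=robot.sense()['tcp_pos'].copy()
    a=np.radians(-2.75);X=np.array([np.cos(a),np.sin(a),0]);Y=np.array([-X[1],X[0],0])
    if along: p=p+X*(along-p@[np.cos(np.radians(-2.7)),np.sin(np.radians(-2.7)),0])
    g=cv2.cvtColor(c['frame'],cv2.COLOR_RGB2GRAY).astype(np.float32)
    print(tag)
    for y in (-12,-6,0,6,12,18):
        q=np.array([proj(c,p+X*x+Y*y+[0,0,25]) for x in range(-10,76,5)],np.float32)
        print(y,cv2.remap(g,q[:,0].reshape(1,-1),q[:,1].reshape(1,-1),cv2.INTER_LINEAR)[0])
E
```

```text
along 427.68 z 87.3 F along 4.76 +- 0.11 [ 4.71 -1.23 -2.07] t 13.05
s4
-12 [ 46.  61.  62.  65.  79.  95. 108. 118. 116. 119. 119. 128. 153. 203. 220. 212. 206. 199.]
-6 [ 94.  98.  96.  97. 106. 115. 149. 167. 172. 169. 168. 175. 198. 217. 219. 213. 210. 187.]
0 [118. 119. 119. 122. 143. 159. 184. 214. 221. 220. 219. 219. 221. 221. 220. 216. 209. 180.]
6 [119. 117. 116. 127. 149. 170. 196. 213. 214. 220. 221. 221. 221. 221. 220. 215. 209. 201.]
12 [110. 111. 113. 124. 166. 174. 181. 196. 210. 214. 210. 219. 222. 222. 220. 213. 207. 201.]
18 [ 95. 101.  94. 102. 126. 148. 170. 183. 185. 183. 186. 199. 199. 199. 198. 191. 172. 179.]
s5
-12 [ 45.  56.  59.  64.  72.  89. 111. 128. 126. 134. 142. 139. 150. 206. 220. 215. 207. 198.]
-6 [ 94.  96.  93.  86.  77.  89. 144. 169. 179. 186. 190. 187. 200. 217. 220. 215. 209. 188.]
0 [119. 118. 116. 107.  91. 122. 175. 212. 223. 222. 221. 221. 222. 222. 220. 213. 207. 196.]
6 [120. 119. 118. 113. 127. 158. 194. 214. 213. 214. 219. 222. 222. 222. 216. 204. 207. 200.]
12 [118. 110. 108. 125. 171. 176. 189. 195. 198. 206. 211. 217. 223. 223. 219. 214. 201. 197.]
18 [108.  98.  93. 120. 158. 175. 179. 182. 183. 174. 172. 191. 196. 194. 187. 174. 149. 159.]
s6
-12 [ 44.  52.  60.  73.  86.  95. 103. 118. 129. 125. 131. 143. 161. 201. 219. 210. 203. 198.]
-6 [ 93.  96.  94.  91.  94. 103. 120. 161. 173. 172. 175. 187. 196. 216. 221. 216. 210. 191.]
0 [118. 119. 118. 118. 129. 142. 176. 206. 219. 221. 220. 220. 221. 222. 221. 214. 208. 187.]
6 [114. 116. 118. 128. 162. 174. 192. 219. 221. 219. 221. 222. 222. 222. 221. 217. 212. 202.]
12 [106. 106. 111. 129. 152. 171. 197. 205. 200. 198. 214. 219. 222. 223. 221. 212. 204. 189.]
18 [102.  95.  93. 106. 144. 156. 169. 181. 184. 180. 179. 189. 195. 195. 192. 172. 152. 160.]
```

```bash
python3 -m jog '[[[0.001,0,0,0,0],[0.0005,0,0,0,0],[0,0,0,0,0],[0,0,0,0,0]]]'>/dev/null; python3 f.py; python3 f.py;python3 f.py
```

```text
along 426.19 z 87.3 F along 4.99 +- 0.11 [ 4.92 -1.44 -2.21] t 14.1
along 426.18 z 87.3 F along 5.09 +- 0.14 [ 5.03 -1.37 -1.99] t 14.7
along 426.20 z 87.3 F along 5.24 +- 0.11 [ 5.18 -1.53 -2.13] t 15.3
```

```bash
python3 -m jog '[[[0,0,0,0,0],[0,0,0,0,0],[0,0,0,0,0],[0,0,0,0,0],[0,0,0,0,0],[0,0,0,0,0],[0,0,0,0,0],[0,0,0,0,0],[0,0,0,0,0],[0,0,0,0,0],[0,0,0,0,0],[0,0,0,0,0],[0,0,0,0,0],[0,0,0,0,0],[0,0,0,0,0],[0,0,0,0,0],[0,0,0,0,0],[0,0,0,0,0]]]' | head -2
python3 -m jog '[[[-0.001,0,0,0,0],[-0.002,0,0,0,0],[-0.0025,0,0,0,0],[-0.0025,0,0,0,0],[-0.0025,0,0,0,0],[-0.0025,0,0,0,0],[-0.0025,0,0,0,0],[-0.0025,0,0,0,0],[-0.0025,0,0,0,0],[-0.0025,0,0,0,0],[-0.0025,0,0,0,0],[-0.0025,0,0,0,0],[-0.0025,0,0,0,0],[-0.0025,0,0,0,0],[-0.0025,0,0,0,0],[-0.0025,0,0,0,0],[-0.0025,0,0,0,0],[-0.002,0,0,0,0],[-0.002,0,0,0,0],[-0.002,0,0,0,0]]]'
python3 -m jog '[[[-0.0015,0,0,0,0],[-0.0015,0,0,0,0],[-0.0015,0,0,0,0],[-0.0015,0,0,0,0],[-0.0015,0,0,0,0],[-0.003,0,0,0,0],[-0.003,0,0,0,0],[-0.003,0,0,0,0],[-0.003,0,0,0,0],[-0.003,0,0,0,0],[0,0,0,0,0],[0,0,0,0,0]]]'
python3 -c "
from h import *
goto(497,124,87.3,177.25)"
```

```text
time_s: 17.1
tcp_pos: [432.7, 127.2, 87.3]
time_s: 19.1
tcp_pos: [479.0, 124.9, 87.3]
orientation: [-0.0, 0.024, 1.0, 0.0]
contact_force: [0.5, -0.4, -1.9]
width: 46.7
finger_force: 72.6
time_s: 20.3
tcp_pos: [501.4, 123.8, 87.3]
orientation: [-0.0, 0.024, 1.0, 0.0]
contact_force: [-0.3, 0.1, -1.8]
width: 46.6
finger_force: 72.6
tcp [501.4 123.8  87.3] yaw 177.24 tilt 0.01 | first roll -0.01 then tx 4.4 ty -0.0 tz -0.0 mm | F [-0.33  0.1  -1.84] w 46.6 t 20.3
```

```bash
python3 -m jog '[[[0.004,0,0,0,0],[0,0,0,0,0],[0,0,-0.005,0,0],[0,0,-0.01,0,0],[0,0,-0.015,0,0],[0,0,-0.012,0,0],[0,0,0,0,0],[0.01,0,0,0,0],[0.02,0,0,0,0],[0.025,0,0,0,0],[0.01,0,0,0,0],[0,0,0,6,0],[0,0,0,6,0],[0,0,0,6.1,0],[0,0,0,0,0]]]'
python3 -c "
from h import *
goto(460,-55,30,159.1)"
```

```text
time_s: 21.8
tcp_pos: [432.2, 127.1, 129.0]
orientation: [-0.0, 0.182, 0.983, -0.0]
contact_force: [0.8, 0.2, -1.7]
width: 46.8
finger_force: 72.6
tcp [432.2 127.1 129. ] yaw 159.05 tilt 0.02 | first roll -0.05 then tx -90.9 ty -160.2 tz 99.0 mm | F [ 0.83  0.24 -1.74] w 46.8 t 21.8
```

```bash
python3 -m jog '[[[-0.01,-0.018,0,0,0],[-0.018,-0.03,0,0,0],[-0.018,-0.032,0,0,0],[-0.018,-0.032,0,0,0],[-0.015,-0.028,0.01,0,0],[-0.012,-0.02,0.02,0,0],[0,0,0.03,0,0],[0,0,0.025,0,0],[0,0,0.02,0,0],[0,0,0.013,0,0],[0,0,0.006,0,0],[0,0,0,0,0],[0,0,0,0,0]]]'
python3 f.py
```

```text
time_s: 23.1
tcp_pos: [460.9, -54.8, 5.8]
orientation: [0.0, 0.18, 0.984, -0.0]
contact_force: [0.4, -0.5, -2.3]
width: 46.7
finger_force: 72.6
along 462.68 z 5.3 F along -0.13 +- 0.17 [-0.13 -0.04 -1.96] t 23.7
```

```bash
python3 -m jog '[[[0,0,0.002,0,0],[0,0,0.001,0,0],[0,0,0,0,0],[0,0,0,0,0]]]'
python3 f.py
```

```text
time_s: 24.1
tcp_pos: [460.5, -54.8, 2.2]
orientation: [-0.0, 0.181, 0.983, -0.0]
contact_force: [-0.0, 0.1, -2.1]
width: 46.6
finger_force: 72.6
along 462.69 z 2.3 F along 0.05 +- 0.13 [ 0.05 -0.01 -1.9 ] t 24.7
```

```bash
python3 -m jog '[[[0,0,0.001,0,0],[0,0,0.0005,0,0],[0,0,0,0,0],[0,0,0,0,0]]]'
python3 -m jog '[[[0,0,0,0,0.085],[0,0,0,0,0.085],[0,0,0,0,0.085],[0,0,0,0,0.085],[0,0,-0.015,0,0.085],[0,0,-0.02,0,0.085],[0,0,-0.02,0,0.085],[0,0,0,0,0.085]]]'
python3 -c "
from h import *
t=snap('top','t7');s=snap('scene','s7')
goto(460.5,-54.8,58,159.1)"
```

```text
time_s: 25.1
tcp_pos: [460.6, -54.8, 0.8]
orientation: [-0.0, 0.181, 0.983, -0.0]
contact_force: [0.4, 0.3, -2.0]
width: 46.8
finger_force: 72.6
time_s: 25.9
tcp_pos: [462.1, -54.9, 58.0]
orientation: [0.002, 0.181, 0.983, 0.0]
contact_force: [-0.6, -0.2, -1.0]
width: 84.7
finger_force: 0.0
tcp [460.9 -54.8  55.9] yaw 159.15 tilt 0.05 | first roll 0.05 then tx 0.3 ty -0.1 tz -2.1 mm | F [ 0.22 -0.17 -0.42] w 84.8 t 26.0
```

```bash
python3 -m jog '[[[0.02,0,0,0,0.085],[0.02,0,0,0,0.085],[0.018,0,0.01,0,0.085],[0,0,0.02,0,0.085],[0,0,0.015,0,0.085],[0,0,0.01,0,0.085],[0,0,0,0,0.085],[0,0,0,0,0.085]]]'
python3 -m jog '[[[0,0,0,0,0],[0,0,0,0,0],[0,0,0,0,0],[0,0,0,0,0],[0,0,0,0,0],[0,0,0,0,0]]]' 110
python3 f.py
python3 -c "
from h import *
goto(400.4,-234,40,159.1)"
```

```text
time_s: 26.8
tcp_pos: [406.3, -34.1, 0.8]
orientation: [-0.0, 0.181, 0.983, -0.0]
contact_force: [0.2, 0.0, 0.1]
width: 85.1
finger_force: 0.0
time_s: 27.4
tcp_pos: [406.8, -34.1, 1.7]
orientation: [0.001, 0.181, 0.983, 0.0]
contact_force: [-6.4, 0.7, 19.0]
width: 46.0
finger_force: 111.3
along 407.99 z 1.7 F along -5.73 +- 0.16 [-5.71  0.72 19.31] t 28.0
tcp [406.8 -34.2   1.7] yaw 159.14 tilt 0.07 | first roll 0.04 then tx -65.3 ty -189.0 tz -38.3 mm | F [-6.59 -0.07 19.18] w 46.0 t 28.0
```

```bash
python3 -m jog '[[[0,0,-0.005,0,0],[0,0,-0.01,0,0],[0,0,-0.015,0,0],[-0.006,-0.02,0,0,0],[-0.01,-0.029,0,0,0],[-0.011,-0.03,0,0,0],[-0.011,-0.03,0,0,0],[-0.011,-0.03,0,0,0],[-0.01,-0.028,0,0,0],[-0.006,-0.022,0,0,0],[0,0,0,0,0],[0,0,0,0,0]]]'
python3 - <<'E'
from h import *
np.set_printoptions(precision=1,suppress=True)
goto(400.4,-234,32,159.1)
t=snap('top','t8');s=snap('scene','s8')
g=lambda i,x,y,w,h,k:cv2.resize(i[y:y+h,x:x+w,::-1],None,fx=k,fy=k,interpolation=cv2.INTER_CUBIC)
q=np.zeros((600,800,3),np.uint8)
q[:,:400]=g(t['frame'],335,130,80,120,5);q[:600,400:]=g(s['frame'],190,200,66,100,6)[:600,:400] if 0 else cv2.resize(s['frame'][195:295,180:247,::-1],(400,600),interpolation=cv2.INTER_CUBIC)
cv2.imwrite('pics/c11.png',q)
p=robot.sense()['tcp_pos'];a=np.radians(-20.9);X=np.array([np.cos(a),np.sin(a),0]);Y=np.array([-X[1],X[0],0])
for L in [(110,-6,19),(110,6,19),(110,0,1),(75,-24,24),(75,24,24),(-75,0,24)]:
    w=p+X*(58+L[0])+Y*L[1]+[0,0,L[2]-1.7]; print(L,'top',proj(t,w),'scene',proj(s,w))
m=np.array([576.4,-300.5,0])
for L in [(0,-30,49),(0,30,49),(0,-106,49),(0,106,49),(158,106,49)]:
    w=m+X*L[0]+Y*L[1]+[0,0,L[2]]; print('rack',L,'top',proj(t,w),'scene',proj(s,w))
E
```

```text
time_s: 29.2
tcp_pos: [399.7, -234.0, 31.2]
orientation: [0.0, 0.182, 0.983, 0.0]
contact_force: [-0.0, 0.4, -1.7]
width: 46.2
finger_force: 113.1
tcp [ 399.7 -234.    31.2] yaw 159.08 tilt 0.01 | first roll -0.02 then tx -0.6 ty 0.3 tz -0.8 mm | F [-0.   0.4 -1.7] w 46.2 t 29.2
(110, -6, 19) top [378.7 185. ] scene [214.7 263.8]
(110, 6, 19) top [375.1 183.6] scene [218.5 263.4]
(110, 0, 1) top [375.8 185.1] scene [217.2 267.4]
(75, -24, 24) top [380.3 197.3] scene [208.5 255.5]
(75, 24, 24) top [366.1 191.5] scene [223.4 253.8]
(-75, 0, 24) top [355.8 239. ] scene [213.9 223.9]
rack (0, -30, 49) top [388.1 181.7] scene [207.4 269.4]
rack (0, 30, 49) top [370.4 174.6] scene [226.5 267.2]
rack (0, -106, 49) top [410.4 190.8] scene [183.1 272.2]
rack (0, 106, 49) top [348.  165.5] scene [250.5 264.4]
rack (158, 106, 49) top [365.8 120.3] scene [256.3 303.9]
```

View pics/c11.png

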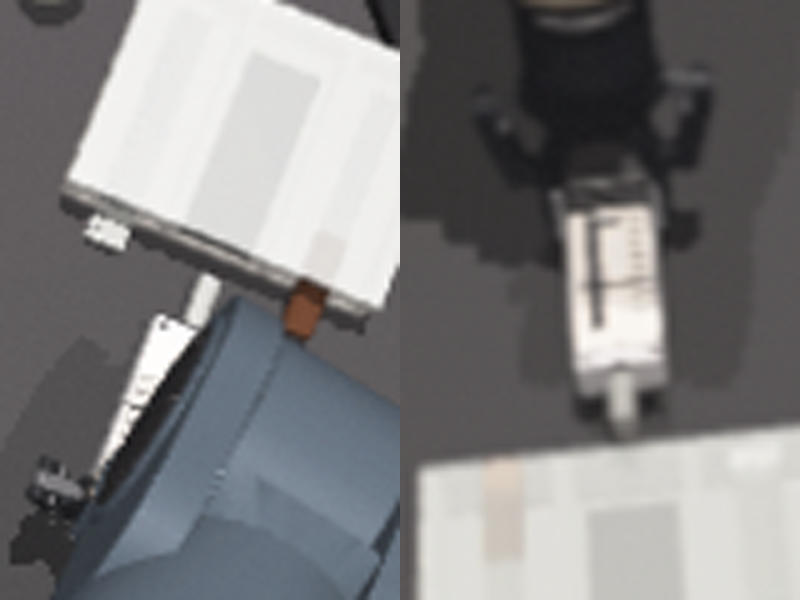

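The hook end is at top px (377,185.2), within 1 px of the prediction, and at scene px (216.8,266.2). The gauge is level, straight and face up. The dark mat of the middle bay is straight ahead. I'll compare the mat's centreline with the gauge axis.

Run:
```python
from h import *
np.set_printoptions(precision=1,suppress=True)
t=load('t8');s=load('s8')
p=robot.sense()['tcp_pos'];a=np.radians(-20.9);X=np.array([np.cos(a),np.sin(a),0]);Y=np.array([-X[1],X[0],0])
f=lambda u,v:(335+(u+.5)/5-.5,130+(v+.5)/5-.5)
h=lambda u,v:(180+(u-400+.5)*.1675-.5,195+(v+.5)/6-.5)
z=8.5
for n,c,pts in(('top',t,[f(255,52),f(320,80),f(188,225),f(252,256)]),('scene',s,[h(588,510),h(685,505),h(590,598),h(690,598)])):
    for q in pts:
        d=onz(c,q,z)-p; print(n,np.array(q),'rel to gauge axis: x %.1f y %.1f'%(d@X,d@Y))
for c,q in((t,f(68,183)),(t,f(382,305)),(s,h(418,467))):
    d=onz(c,q,49)-p; print('rack corner x %.1f y %.1f'%(d@X,d@Y))
```

```text
top [385.6 140. ] rel to gauge axis: x 323.7 y 20.0
top [398.6 145.6] rel to gauge axis: x 322.6 y -26.2
top [372.2 174.6] rel to gauge axis: x 200.1 y 20.0
top [385.  180.8] rel to gauge axis: x 197.0 y -25.8
scene [211.1 279.6] rel to gauge axis: x 197.0 y -23.2
scene [227.3 278.8] rel to gauge axis: x 201.6 y 28.4
scene [211.4 294.2] rel to gauge axis: x 256.9 y -24.6
scene [228.2 294.2] rel to gauge axis: x 264.9 y 26.6
rack corner x 187.2 y 104.7
rack corner x 190.3 y -107.3
rack corner x 189.6 y -107.4
```

```bash
python3 -m jog '[[[0,-0.001,0.008,0,0],[0,0,0.006,0,0],[0,0,0.003,0,0],[0,0,0,0,0],[-0.01,0,0,0,0],[-0.015,0,0,0,0],[-0.015,0,0,0,0],[-0.01,0,0,0,0],[0,0,0,0,0]]]'
python3 f.py
python3 -m jog '[[[-0.01,0,0,0,0],[-0.015,0,0,0,0],[-0.015,0,0,0,0],[-0.01,0,0,0,0],[0,0,0,0,0]]]'
python3 f.py
```

```text
time_s: 30.2
tcp_pos: [447.7, -253.2, 13.9]
orientation: [0.0, 0.181, 0.984, -0.0]
contact_force: [-0.3, 0.5, -2.2]
width: 46.2
finger_force: 113.1
along 457.57 z 13.9 F along -0.29 +- 0.12 [-0.28  0.13 -2.29] t 30.8
time_s: 31.3
tcp_pos: [494.2, -270.9, 13.7]
orientation: [0.0, 0.181, 0.984, -0.0]
contact_force: [-0.1, -0.4, -1.7]
width: 46.0
finger_force: 113.1
along 505.09 z 13.9 F along 0.09 +- 0.18 [ 0.08 -0.24 -2.17] t 31.9
```

```bash
python3 -m jog '[[[-0.01,0,0,0,0],[-0.015,0,0,0,0],[-0.015,0,0,0,0],[-0.01,0,0,0,0],[-0.005,0,0,0,0],[0,0,0.001,0,0],[0,0,0.001,0,0],[0,0,0,0,0]]]'
python3 f.py
python3 -m jog '[[[-0.004,0,0,0,0],[-0.003,0,0,0,0],[-0.002,0,0,0,0],[0,0,0,0,0]]]'
python3 f.py
```

```text
time_s: 32.7
tcp_pos: [543.8, -289.8, 11.6]
orientation: [-0.0, 0.181, 0.983, 0.0]
contact_force: [0.3, -0.4, -1.9]
width: 45.8
finger_force: 113.1
along 557.41 z 11.8 F along 0.24 +- 0.12 [ 0.25  0.12 -2.39] t 33.3
time_s: 33.7
tcp_pos: [553.1, -293.3, 11.7]
orientation: [0.0, 0.181, 0.983, 0.0]
contact_force: [0.7, 1.1, -1.6]
width: 46.1
finger_force: 113.1
along 565.97 z 11.8 F along -0.11 +- 0.16 [-0.11  0.1  -2.12] t 34.3
```

```bash
python3 -m jog '[[[-0.002,0,0,0,0],[-0.001,0,0,0,0],[-0.001,0,0,0,0],[0,0,0,0,0]]]'
python3 -m jog '[[[-0.001,0,0,0,0],[-0.001,0,0,0,0],[0,0,0,0,0]]]'
python3 -m jog '[[[-0.001,0,0,0,0],[0,0,0,0,0]]]'
```

```text
time_s: 34.7
tcp_pos: [556.7, -294.7, 11.8]
orientation: [0.0, 0.181, 0.983, 0.0]
contact_force: [-0.2, 0.8, -2.2]
width: 46.0
finger_force: 113.1
time_s: 35.0
tcp_pos: [558.5, -295.4, 11.8]
orientation: [0.0, 0.181, 0.983, -0.0]
contact_force: [-0.1, 0.4, -2.1]
width: 45.9
finger_force: 113.1
time_s: 35.2
tcp_pos: [559.4, -295.7, 11.8]
orientation: [0.0, 0.181, 0.983, 0.0]
contact_force: [-0.1, -0.9, -1.9]
width: 45.5
finger_force: 113.1
```

```bash
for i in 1; do 
python3 -m jog '[[[-0.001,0,0,0,0],[0,0,0,0,0]]]' | sed -n 2,4p
python3 -m jog '[[[-0.001,0,0,0,0],[0,0,0,0,0]]]'| sed -n 2,4p
python3 -m jog '[[[-0.001,0,0,0,0],[0,0,0,0,0]]]'| sed -n 2,4p; done
```

```text
tcp_pos: [560.3, -296.1, 11.8]
orientation: [0.0, 0.181, 0.983, 0.0]
contact_force: [0.3, -0.0, -0.8]
tcp_pos: [561.1, -296.4, 11.8]
orientation: [-0.0, 0.181, 0.983, 0.0]
contact_force: [0.1, 0.4, -2.5]
tcp_pos: [561.3, -296.4, 11.4]
orientation: [-0.001, 0.181, 0.983, 0.0]
contact_force: [-4.9, 2.2, -1.4]
```

```bash
python3 -m jog '[[[0,0,0.001,0,0],[0,0,0.0005,0,0],[0,0,0,0,0]]]' | sed -n 2,4p
python3 -m jog '[[[0,0,0,0,0.06],[0,0,0,0,0.06],[0,0,0,0,0.06],[0,0,0,0,0.06],[0,0,-0.01,0,0.06],[0,0,-0.02,0,0.06],[0,0,-0.03,0,0.06],[0,0,-0.03,0,0.06],[0,0,-0.03,0,0.06],[0.02,0,-0.03,0,0.06],[0.04,0,0,0,0.06],[0.04,0,0,0,0.06],[0.04,0,0,0,0.06],[0.03,0,0,0,0.06],[0,0,0,0,0.06]]]'
python3 - <<'E'
from h import *
np.set_printoptions(precision=1,suppress=True)
t=snap('top','t9');s=snap('scene','s9')
a=np.radians(-20.9);X=np.array([np.cos(a),np.sin(a),0]);Y=np.array([-X[1],X[0],0]); m=np.array([576.4,-300.5,0])
# brightness profiles of the sticking-out tail along bay x, at several y
for n,c in(('top',t),('scene',s)):
    g=cv2.cvtColor(c['frame'],cv2.COLOR_RGB2GRAY).astype(np.float32)
    print(n,'x from -60 step 4')
    for y in range(-30,31,6):
        q=np.array([proj(c,m+X*x+Y*y+[0,0,32.5]) for x in range(-60,21,4)],np.float32)
        print('%4d'%y,cv2.remap(g,q[:,:1],q[:,1:],cv2.INTER_LINEAR)[:,0].astype(int))
E
```

```text
tcp_pos: [561.3, -296.4, 10.0]
orientation: [-0.001, 0.181, 0.983, 0.0]
contact_force: [-6.0, 2.4, 1.3]
time_s: 37.6
tcp_pos: [400.5, -235.1, 161.4]
orientation: [0.0, 0.181, 0.983, -0.0]
contact_force: [0.9, -0.1, 0.1]
width: 60.2
finger_force: 0.0
top x from -60 step 4
 -30 [ 35  36  37  42  51  63  82  81  88  92  92  61  61  82 124 134 196 236
 239 238 238]
 -24 [ 61  69  76  75  79  80 126 230 204 120 128 159 168 139 222 164 202 240
 240 240 240]
 -18 [ 93  94  94  77  60  85 162 241 195 178 186 192 180 181 219 184 210 239
 239 238 238]
 -12 [ 93  94  93  79  59  76 161 245 199 208 148 234 172 191 202 133 169 225
 227 227 226]
  -6 [ 95  94  94  76  57  73 156 249 218 159 167 190 211 122 197 170 182 229
 237 238 239]
   0 [ 94  94  94  78  60  85 158 241 203 171 195 183 189 172 228 177 181 234
 241 241 241]
   6 [ 93  93  93  82  59  81 162 242 206 212 141 223 177 199 219 184 195 239
 240 240 240]
  12 [ 94  94  94  82  59  70 156 249 202 189 168 149 196 169 225 179 190 234
 240 236 240]
  18 [ 93  93  93  85  61  86 156 247 201 154 182 179 191 164 235 171 191 238
 240 240 241]

[... 519 characters left out ...]
65 204 169 139 153 188 215 227 226 216 206
 205 205 205]
  -6 [ 75  76  80  86  87  87 102 149 191 175 147 168 210 224 227 229 218 210
 216 216 217]
   0 [ 75  75  79  85  86  88 102 133 162 160 139 152 205 225 225 224 219 217
 220 222 223]
   6 [ 75  75  78  83  86  90 105 139 164 144 141 154 192 218 227 226 222 220
 221 223 222]
  12 [ 75  75  77  82  85  90 110 167 210 174 160 161 180 207 226 228 224 220
 221 221 220]
  18 [ 74  74  77  81  85  86 102 158 203 169 132 143 185 214 226 230 226 221
 221 221 221]
  24 [ 75  75  76  79  85  87  92 110 128 121 102 119 166 206 219 221 218 217
 217 216 216]
  30 [ 75  75  75  78  83  87  87  87  86  86  91 114 165 206 219 220 219 219
 219 219 219]
```

The tail end sits at bay x ≈ −35 with its sides at y ≈ −25 and +23, as it should when home. To be sure it was the hook touching the back wall and not the fingers on the rack, I'll push gently on the tail with closed fingers.

```bash
python3 -m jog '[[[-0.02,0.0005,0.02,0,0],[-0.03,0,0.03,0,0],[-0.03,0,0.03,0,0],[-0.02,0,0.03,0,0],[-0.02,0,0.02,0,0],[-0.005,0,0.012,0,0],[0,0,0.003,0,0],[0,0,0,0,0]]]' | sed -n 1,5p
python3 -c "
from h import *
goto(518.1,-279.3,16,159.1)"
```

```text
time_s: 38.5
tcp_pos: [519.9, -280.1, 15.5]
orientation: [-0.0, 0.181, 0.983, 0.0]
contact_force: [1.0, 0.1, -0.3]
width: -0.1
tcp [ 519.9 -280.1   15.5] yaw 159.15 tilt 0.03 | first roll 0.05 then tx 2.0 ty 0.1 tz -0.5 mm | F [ 0.96  0.09 -0.34] w -0.1 t 38.5
```

```bash
python3 -m jog '[[[-0.004,0,0,0,0],[-0.004,0,0,0,0],[-0.002,0,0,0,0],[0,0,0,0,0]]]' | sed -n 2,4p
python3 -m jog '[[[-0.001,0,0,0,0],[-0.001,0,0,0,0],[0,0,0,0,0]]]' | sed -n 2,4p
python3 -m jog '[[[-0.001,0,0,0,0],[0,0,0,0,0]]]' | sed -n 2,4p
python3 -m jog '[[[-0.001,0,0,0,0],[0,0,0,0,0]]]' | sed -n 2,4p
```

```text
tcp_pos: [530.0, -284.1, 15.8]
orientation: [0.0, 0.181, 0.983, -0.0]
contact_force: [-0.5, 0.3, 0.2]
tcp_pos: [531.5, -284.6, 15.3]
orientation: [0.0, 0.181, 0.983, 0.0]
contact_force: [-1.0, 0.8, -1.1]
tcp_pos: [532.5, -284.9, 15.3]
orientation: [0.0, 0.181, 0.983, 0.0]
contact_force: [-0.0, -0.2, 0.3]
tcp_pos: [533.2, -285.2, 15.2]
orientation: [-0.0, 0.181, 0.983, 0.0]
contact_force: [-2.7, 0.2, 0.8]
```

```bash
python3 -m jog '[[[-0.001,0,0,0,0],[0,0,0,0,0]]]' | sed -n 2,4p
python3 f.py
```

```text
tcp_pos: [533.3, -285.2, 15.1]
orientation: [-0.001, 0.181, 0.983, 0.0]
contact_force: [-7.5, 2.8, 6.3]
along 546.07 z 15.1 F along -7.45 +- 0.11 [-7.32  2.86  5.13] t 40.4
```

An 8 N push moved it no further, so the gauge is fully home. I'll retreat, then check the drawer and the gauge.

```bash
python3 -m jog '[[[0.002,0,0,0,0],[0.01,0,0,0,0],[0.02,0,0,0,0],[0.02,0,-0.02,0,0],[0.02,0,-0.03,0,0],[0.03,0,-0.03,0,0],[0.03,0,-0.03,0,0],[0.03,0,-0.03,0,0],[0.03,0,0,0,0],[0,0,0,0,0],[0,0,0,0,0]]]' | sed -n 1,4p
python3 - <<'E'
from h import *
t=snap('top','t10');t0=load('top0')
a=np.radians(-20.9);X=np.array([np.cos(a),np.sin(a),0]);Y=np.array([-X[1],X[0],0]); m=np.array([576.4,-300.5,0])
g=cv2.cvtColor(t['frame'],cv2.COLOR_RGB2GRAY).astype(np.float32)
for y in (-18,-6,6,18):
    q=np.array([proj(t,m+X*x+Y*y+[0,0,32.5]) for x in range(-60,21,4)],np.float32)
    print('%4d'%y,cv2.remap(g,q[:,:1],q[:,1:],cv2.INTER_LINEAR)[:,0].astype(int))
d=cv2.absdiff(t['frame'],t0['frame']).max(2)
_,L,st,_=cv2.connectedComponentsWithStats((d>60).astype(np.uint8))
print([list(map(int,r)) for r in st[1:] if r[4]>8])
print('oven front diff',d[66:180,202:294].max(),robot.sense()['contact_force'])
E
```

```text
time_s: 41.5
tcp_pos: [355.0, -217.4, 155.7]
orientation: [0.001, 0.181, 0.983, -0.0]
contact_force: [0.8, -0.1, 0.6]
 -18 [ 93  93  93  78  60  77 153 241 232 178 185 192 180 178 219 184 210 239
 239 238 238]
  -6 [ 95  94  93  76  58  72 149 248 221 156 144 135 172 115 190 170 183 229
 237 239 239]
   6 [ 94  94  94  83  61  81 157 239 204 203 142 220 160 190 218 184 195 240
 241 240 241]
  18 [ 95  94  94  84  58  79 152 247 233 168 186 179 196 164 236 170 191 238
 240 238 240]
[[368, 176, 17, 16, 132], [173, 190, 4, 4, 11], [173, 199, 31, 41, 486], [355, 224, 17, 25, 64], [190, 240, 14, 7, 28], [348, 245, 4, 5, 12], [385, 263, 6, 10, 33], [75, 322, 31, 29, 309], [239, 325, 22, 26, 207], [300, 325, 19, 12, 96], [105, 334, 14, 15, 90], [33, 337, 5, 5, 9], [305, 341, 12, 7, 59], [275, 342, 17, 4, 28], [68, 344, 8, 13, 46], [234, 346, 3, 15, 18], [282, 350, 10, 7, 27], [249, 353, 7, 15, 31], [314, 358, 7, 7, 25], [165, 367, 90, 47, 2513], [303, 368, 8, 10, 22], [282, 376, 28, 44, 485], [276, 395, 3, 7, 11], [249, 397, 16, 18, 163], [266, 409, 8, 11, 55]]
oven front diff 5 [ 0.86296921 -0.49504667 -0.51841305]
```

```bash
python3 -c "
from rig import robot
print(robot.close_job())"
```

```text
the job is handed in; nothing more can be done
None
```

The job is handed in: I held the gauge at about 5 N for roughly 3 s (judged from the wrist force, because the pointer was too small to read in the pictures), the drawer stayed shut, the hook was eased off, and the gauge lies fully home in the middle bay with about 35 mm of its tail sticking out.

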